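# Start up the soldering bench

## Task

Start up the soldering bench from its black control box, only by pressing: first push down the raised end of the rocker switch (mains) until it has tipped fully over, then push the long bar key (fume extractor) fully home, and only after that push the large round key (iron heater) fully home. Do not press the small square key, and leave the loose things around the controls where they are.

Things in the scene. Friction and masses are not known exactly. Their poses are not given: they have to be found in the camera images.
- console: Black control box fixed to the bench, 240 (x) x 220 (y) x 50 mm. Origin at the centre of its underside; z up; flat deck 50 mm above it. Four plain grey controls, square with the box, sit at box x -70 or +10, y -45 or +45 mm; which is in which place changes. A yellow sponge (up to 61 mm above the bench) lies at the rear (+x) edge, -y side.
- rocker (a joint): Rocker switch (mains): grey flat-topped block 56 mm (box x) x 28 mm, pivot in mid top face, 12 mm above the deck, along box y. Rad: 0 = off, rear (+x) end raised 0.24 rad, its edge 7 mm above the pivot, front end sunk as much; 0.48 = fully on, rear end down; hard stop. Starts at 0 to 0.04. Friction only, stays where left; takes about 3 N at the press point, more nearer the pivot.
- rocker_press (a point): Point on the rocker's top face, in mid-width, 20 mm from the pivot towards the end raised at first. Moves with the rocker: about 17 mm above the deck when off, 7 mm when on. Its x axis points from pivot to raised end (level when off); y is the pivot line. Pressing fingers should stay on this side of the pivot.
- bar (a joint): Long bar key (fume extractor): grey cap 18 mm (box x) x 52 mm (box y). Metres pressed down: 0 = out, 0.008 = fully home, a hard stop. It starts 0 to 0.001 in. It has only friction (about 5 N to move it) and stays where it is left, with no spring.
- bar_top (a point): Centre of the top face of the long bar key, 12 mm above the deck when out and 4 mm when fully home; the thin plate round the cap is 2 mm high.
- round (a joint): Large round key (iron heater): grey cap 34 mm in diameter. Metres pressed down, 0 to 0.008, same travel, friction and behaviour as the bar key.
- round_top (a point): Centre of the top face of the large round key, 12 mm above the deck when out and 4 mm when fully home.
- square (a joint): Small square key, not to be pressed: grey cap 18 x 18 mm. Metres pressed down, same friction and travel as the bar key; it starts 0 to 0.001 in.
- square_top (a point): Centre of the top face of the small square key, 12 mm above the deck when out.
- spool: Loose white solder spool lying flat on the bench, 62 mm in diameter, 36 mm high, to the +y side of the box. Origin at the centre of its underside. Leave alone.
- screwdriver: Loose screwdriver with yellow handle, 160 mm long, lying on the bench to the -y side of the box, along its own x axis (blade to +x), handle 26 mm thick. Origin at mid-length, on the bench. Leave alone.
- clip: Loose aluminium heat-sink clip, 70 mm long along its own y axis, 24 mm wide, 12 mm high, lying on the bench in front of the box. Origin at the centre of its underside. Leave alone.
- tin: Loose small metal jar of soldering-tip paste, 36 mm in diameter and 36 mm high, standing on the rear of the deck on the +y side. Origin at the centre of its underside. Leave alone.

How it is judged:
By the outcome, as a careful person would: the job done as asked, in the order asked, and still so for the second after the job is handed in, with the robot touching nothing.
It also fails if it takes over 42 s, if anything falls off the work surface, if the arm or the gripper's body presses on something with over 40 N, if the wrist force passes 120 N, or if a joint passes its speed limit or range.

## Robot

A 6-joint arm with a two-finger parallel gripper is mounted at the origin on the work surface. World frame = base frame: x ahead of the robot, y to its left, z up, the work surface at z = 0. Lengths are in m, angles in rad, forces in N, time in s.
With the tool pointing down it reaches from about 0.35 to 0.85 m from the base axis. Payload 8.1 kg.
Tool frame: the origin (TCP) lies on the centre line of the jaws, within the pads' length; the fingertips stand 14 mm ahead of it and the grasp point (between the pads) lies 5 mm behind it (r.tcp_to_tips is the distance from the TCP to the fingertips, in m); z points along the fingers, y is the line along which they close (so a half turn about z gives the same grasp; the last joint's range is limited). The gripper opens to 93 mm and grips with 3 to 60 N. Pads are 15 mm wide; open, the fingers measure 128 mm over their backs; the gripper's body (75 mm by 188 mm) begins 65 mm behind the grasp point.
Start: joints at [1.079, 0.13, 1.488, -0, 1.523, -0.085], TCP at [0.237, 0.551, 0.233] pointing down, gripper open.
Joint ranges: [-2.96, 2.96], [-0.89, 2.26], [0.02, 2.5], [-1.34, 4.48], [0, 2.73], [-2.66, 2.66]. Speed limits (rad/s): [2.39, 2.39, 2.79, 3.14, 3.14, 3.14].

## Interface

Orientations are given as a unit quaternion [x, y, z, w].
In Python, from cell import status, eyes, r, nets gives the robot as it stands.
- The arm moves only by the tool arm_command, never from a script. Its argument "steps" is a list of rows, each an object of numbers: "dx", "dy", "dz": the shift along the world's x, y, z in m; "ax", "ay", "az": the turn, a rotation vector about the world's x, y, z in degrees; "fingers": the opening, from 0 (shut) to 1 (fully open). A call has 1 to 20 rows; each row is the pose to reach, as a shift and turn from the pose commanded when the call began; what a row does not reach only later rows make up. A row lasts 1/8 s, in which the tool goes at most 62.5 mm and 10.7 degrees, less where a joint would pass 70% of its speed; a pose out of reach is approached as far as the arm can. A call with a gripper value outside its range is refused whole. The fingers move at their own pace and stop on an object; "grip_force" is the grip in N (left out, the last holds). Time passes only in rows, so rows that repeat a pose let the fingers close. It gives the time, the measured TCP pose, the force, the opening and the grip force at its end, in the units of the state.
- status.get_obs(): the state, without advancing time (a new reading comes with each control period).
- eyes.camera(name): name is "side" or "top"; returns a dict with "image" (480x640x3 uint8, red, green, blue), "intrinsics" (3x3 intrinsics, pixels), "world_from_camera" (4x4, takes a point from camera to world coordinates). Camera axes: x right, y down, z forward; pixel columns grow to the right and rows downward; lengths in m; the calibration is good to about 2 mm. A picture is of the moment at which its call begins. There is no depth.
- r.sign_off(): hands the job in; it is judged then, once.
Trained networks look in a picture, given as the dict that the camera call returned (one of the last four; its "shot" number tells which), for a name from the list of things; names that differ only in an ending like _2 or _b are one class to them, and where a whole thing is asked for, a point or a joint stands for the part that bears it (a point fixed in the world has none). Each returns a list of dicts, best first, with "score" (0 to 1); they miss things now and then, are a little off and sometimes report something else, mostly with a low value. They report only what shows in the picture. A call takes as long as a camera call.
- nets.search_frame(picture, target): "uv" ([column, row] in pixels, amid what is visible of it).
- nets.masks_of(picture, target): "pixels" (480x640 bool, what is visible of it) and "uv" ([column, row] in pixels, amid what is visible of it).
- nets.landmark_of(picture, target): "uv" ([column, row] in pixels: a listed point, or the origin of a listed thing).
The state is a dict: "clock": time; "joint_positions": joint angles; "qvel": joint speeds; "tau": joint torques, N m; "tcp_pos": TCP position; "eef_rot": TCP orientation; "force": force on the tool from outside, world axes, zero at the start; "wrist_torque": the same for the moment, N m; "grip_width": finger opening in m; "gripper_force": force on a finger pad.
Only numpy, scipy, OpenCV 4.12 (cv2) and the standard library are available. Lean on these libraries where they do the work, as an engineer would, in place of code of your own. Each camera call takes 0.05 s, during which the arm holds its last target. There are 200 camera calls.

## Working session

There is one attempt and no reset: what is moved stays moved. The work goes in short steps, Python scripts to look and compute and a tool call to move; the robot and the scene stay as the last step left them, time stands still between calls to the robot, and variables do not carry over. Pictures are saved under pics/ and viewed, at most 10 in all, crops included, and the job is handed in when it is done.

Besides the shell and the picture viewer there is one more tool, called after "Request:" as name([rows], argument=value, ...), one row to a line, values as JSON. arm_command: Moves the arm, as the interface text tells. Its arguments: {"type":"object","properties":{"steps":{"type":"array","items":{"type":"object","properties":{"dx":{"type":"number"},"dy":{"type":"number"},"dz":{"type":"number"},"ax":{"type":"number"},"ay":{"type":"number"},"az":{"type":"number"},"fingers":{"type":"number"}}}},"grip_force":{"type":"number"}},"required":["steps"]}

```bash
mkdir -p pics; ls; cat > h.py <<'E'
import numpy as np, cv2
from cell import status, eyes, r, nets
def ray(p,uv):
    K=np.array(p["intrinsics"]);T=np.array(p["world_from_camera"])
    d=T[:3,:3]@np.linalg.solve(K,[uv[0],uv[1],1.0]);return T[:3,3],d
def atz(p,uv,z):
    o,d=ray(p,uv);return o+d*(z-o[2])/d[2]
def tri(ps,uvs):
    A=np.zeros((3,3));b=np.zeros(3);L=[]
    for p,uv in zip(ps,uvs):
        o,d=ray(p,uv);d=d/np.linalg.norm(d);M=np.eye(3)-np.outer(d,d);A+=M;b+=M@o;L.append((M,o))
    x=np.linalg.solve(A,b);return x,[np.linalg.norm(M@(x-o)) for M,o in L]
E
cat > look.py <<'E'
from h import *
import sys
np.set_printoptions(precision=4,suppress=True)
P={n:eyes.camera(n) for n in("top","side")}
for n,p in P.items(): cv2.imwrite(f"pics/{sys.argv[1]}_{n}.png",p["image"][:,:,::-1]);print(n,np.array(p["world_from_camera"])[:3,3])
Z=dict(console=0,rocker_press=.067,bar_top=.062,round_top=.062,square_top=.062,tin=.05,spool=0,clip=0,screwdriver=0)
for t,z in Z.items():
    f={}
    for n,p in P.items():
        q=nets.landmark_of(p,t)
        for d in q[:2]: print(t,n,np.round(d["uv"],1),round(d["score"],2),atz(p,d["uv"],z))
        if q:f[n]=q[0]["uv"]
    if len(f)==2: print("   tri",*tri([P[n] for n in f],list(f.values())))
o=status.get_obs();print(o["clock"],o["tcp_pos"],o["eef_rot"],o["grip_width"])
E
python3 look.py a
```

```text
pics
top [0.4747 0.0375 0.8168]
side [ 0.0842 -0.4319  0.6485]
console top [298.  251.5] 0.97 [0.5535 0.0795 0.    ]
console side [316.5 270.7] 0.6 [0.5464 0.0774 0.    ]
   tri [ 0.5526  0.0812 -0.0063] [np.float64(0.0020694896069331924), np.float64(0.0020694896069332167)]
rocker_press top [262.6 279.1] 0.6 [0.5058 0.1274 0.067 ]
rocker_press side [283.6 242.7] 0.83 [0.5032 0.1202 0.067 ]
rocker_press side [318.5 269.7] 0.5 [0.5029 0.0244 0.067 ]
   tri [0.5071 0.1274 0.0604] [np.float64(0.0012678899451341937), np.float64(0.0012678899451342852)]
bar_top top [322.9 295.7] 0.76 [0.4827 0.0387 0.062 ]
bar_top side [303.3 277. ] 0.64 [0.4749 0.032  0.062 ]
   tri [0.4821 0.0392 0.0521] [np.float64(0.0008703163339039935), np.float64(0.0008703163339040738)]
round_top top [326.2 244. ] 0.61 [0.5592 0.0346 0.062 ]
round_top side [266.5 215.3] 0.75 [0.5343 0.2126 0.062 ]
round_top side [338.1 254.9] 0.54 [0.5589 0.0338 0.062 ]
   tri [0.4979 0.0635 0.1773] [np.float64(0.05590226477119976), np.float64(0.05590226477119981)]
square_top top [266.9 238.1] 0.57 [0.5671 0.123  0.062 ]
square_top to
[... 527 characters left out ...]
9 0.0012] [np.float64(0.0018429065441220337), np.float64(0.0018429065441221636)]
clip top [304.7 362.6] 0.8 [0.3785 0.0662 0.    ]
clip side [248.3 318.7] 0.9 [0.3782 0.0655 0.    ]
clip side [307.3 278.2] 0.52 [0.5197 0.0736 0.    ]
   tri [ 0.3785  0.0662 -0.0007] [np.float64(0.0001207195709694905), np.float64(0.00012071957096940696)]
screwdriver top [404.3 271.1] 0.66 [ 0.524  -0.0905  0.    ]
screwdriver side [373.2 328.3] 0.9 [ 0.5236 -0.0926 -0.    ]
screwdriver side [284.3 242.1] 0.72 [0.5538 0.1844 0.    ]
   tri [ 0.5245 -0.0912 -0.002 ] [np.float64(0.0005519865784767873), np.float64(0.0005519865784768338)]
1.0 [0.2374 0.5511 0.2326] [0.202  0.9794 0.     0.    ] 0.09303278609664092
```

```bash
python3 - <<'E'
import cv2
a=cv2.imread("pics/a_top.png")[150:350,200:430];b=cv2.imread("pics/a_side.png")[180:340,220:440]
cv2.imwrite("pics/c1.png",cv2.resize(a,None,fx=3,fy=3,interpolation=2))
cv2.imwrite("pics/c2.png",cv2.resize(b,None,fx=3.5,fy=3.5,interpolation=2))
E
```

```text
(no output)
```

View pics/c1.png

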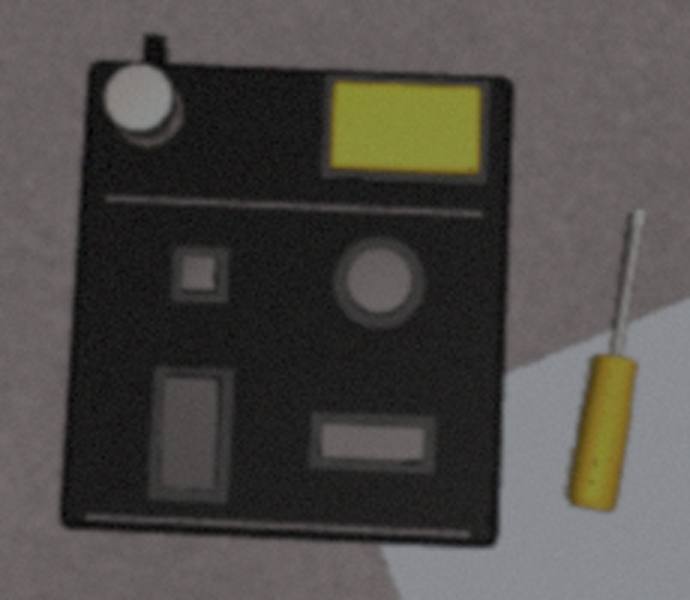

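View pics/c2.png

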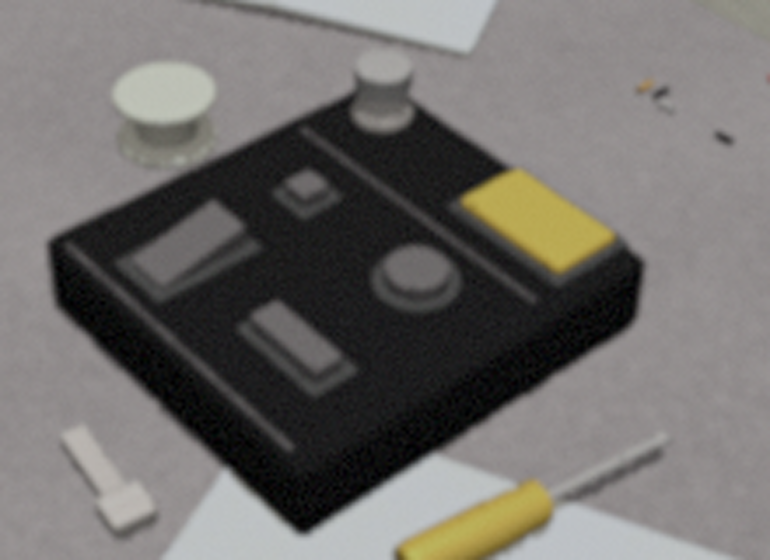

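The top view shows the rocker at front left (crop 192,432, image 264,294) and the bar at front right (324,297). The square key is at rear left (267,241) and the round key at rear right (326,244). The box is yawed about -3.5°. The networks' low-z points match the 80/90 mm layout, so I'm moving above the rocker with the fingers shut.

Request:
arm_command([
  {"dx": 0.03, "dy": -0.05, "dz": 0, "az": 5, "fingers": 0},
  {"dx": 0.06, "dy": -0.1, "dz": 0, "az": 10, "fingers": 0},
  {"dx": 0.09, "dy": -0.15, "dz": 0, "az": 15, "fingers": 0},
  {"dx": 0.12, "dy": -0.2, "dz": 0, "az": 20, "fingers": 0},
  {"dx": 0.15, "dy": -0.25, "az": 20, "fingers": 0},
  {"dx": 0.18, "dy": -0.3, "az": 20, "fingers": 0},
  {"dx": 0.22, "dy": -0.35, "az": 20, "fingers": 0},
  {"dx": 0.25, "dy": -0.4, "dz": -0.03, "az": 20, "fingers": 0},
  {"dx": 0.27, "dy": -0.424, "dz": -0.07, "az": 20, "fingers": 0},
  {"dx": 0.27, "dy": -0.424, "dz": -0.11, "az": 20, "fingers": 0},
  {"dx": 0.27, "dy": -0.424, "dz": -0.11, "az": 20, "fingers": 0},
  {"dx": 0.27, "dy": -0.424, "dz": -0.11, "az": 20, "fingers": 0},
])

```text
schema error: expected keys dx, dy, dz, ax, ay, az, fingers
```

```bash
python3 - <<'E'
from h import *
p=eyes.camera("side");q=eyes.camera("top");o=status.get_obs();print(o["clock"],o["tcp_pos"],o["eef_rot"],o["grip_width"],o["force"],r.tcp_to_tips)
a=q["image"][120:360,180:440,::-1];b=p["image"][130:340,200:440,::-1]
a=cv2.resize(a,(480,443),interpolation=2);b=cv2.resize(b,(480,420),interpolation=2)
cv2.imwrite("pics/d.png",cv2.resize(p["image"][140:320,210:430,::-1],None,fx=3.5,fy=3.3,interpolation=2))
E
```

```text
1.1 [0.23737923 0.55105841 0.23265989] [ 2.01986470e-01  9.79388312e-01  1.35670191e-05 -7.27921826e-06] 0.09299876825900782 [ 0.33280253 -0.06556229 -0.92848469] 0.014
```

View pics/d.png

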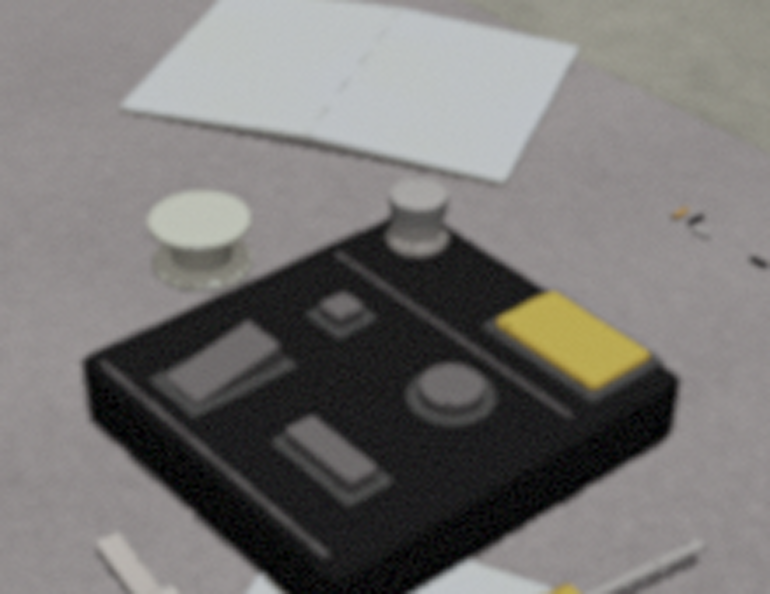

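The call was refused because every key must be given. The picture shows the scene unchanged, with the rocker's rear end raised (250,325 in the crop).

Request:
arm_command([
  {"dx": 0.03, "dy": -0.05, "dz": 0, "ax": 0, "ay": 0, "az": 5, "fingers": 0},
  {"dx": 0.06, "dy": -0.1, "dz": 0, "ax": 0, "ay": 0, "az": 10, "fingers": 0},
  {"dx": 0.09, "dy": -0.15, "dz": 0, "ax": 0, "ay": 0, "az": 15, "fingers": 0},
  {"dx": 0.12, "dy": -0.2, "dz": 0, "ax": 0, "ay": 0, "az": 20, "fingers": 0},
  {"dx": 0.15, "dy": -0.25, "dz": 0, "ax": 0, "ay": 0, "az": 20, "fingers": 0},
  {"dx": 0.18, "dy": -0.3, "dz": 0, "ax": 0, "ay": 0, "az": 20, "fingers": 0},
  {"dx": 0.22, "dy": -0.35, "dz": 0, "ax": 0, "ay": 0, "az": 20, "fingers": 0},
  {"dx": 0.25, "dy": -0.4, "dz": -0.03, "ax": 0, "ay": 0, "az": 20, "fingers": 0},
  {"dx": 0.27, "dy": -0.424, "dz": -0.07, "ax": 0, "ay": 0, "az": 20, "fingers": 0},
  {"dx": 0.27, "dy": -0.424, "dz": -0.11, "ax": 0, "ay": 0, "az": 20, "fingers": 0},
  {"dx": 0.27, "dy": -0.424, "dz": -0.11, "ax": 0, "ay": 0, "az": 20, "fingers": 0},
  {"dx": 0.27, "dy": -0.424, "dz": -0.11, "ax": 0, "ay": 0, "az": 20, "fingers": 0},
])

```text
clock: 2.6
tcp_pos: [0.508, 0.1275, 0.1243]
eef_rot: [0.029, 1.0, 0.0, 0.001]
force: [0.3, -0.6, -0.2]
grip_width: 0.0006
gripper_force: 0.0
```

```bash
python3 - <<'E'
from h import *
p=eyes.camera("side");q=eyes.camera("top");o=status.get_obs();print(o["clock"],o["tcp_pos"],o["eef_rot"],o["grip_width"],o["force"],r.tcp_to_tips)
cv2.imwrite("pics/e.png",np.hstack([cv2.resize(q["image"][170:350,210:400,::-1],(400,380),interpolation=2),cv2.resize(p["image"][180:310,220:360,::-1],(400,380),interpolation=2)]))
E
```

```text
2.7 [0.50880463 0.12779535 0.12524198] [2.84048524e-02 9.99594613e-01 3.46752800e-04 1.91124055e-03] 0.0008152540564349332 [-0.79248707  0.84457178  0.90293971] 0.014
```

View pics/e.png

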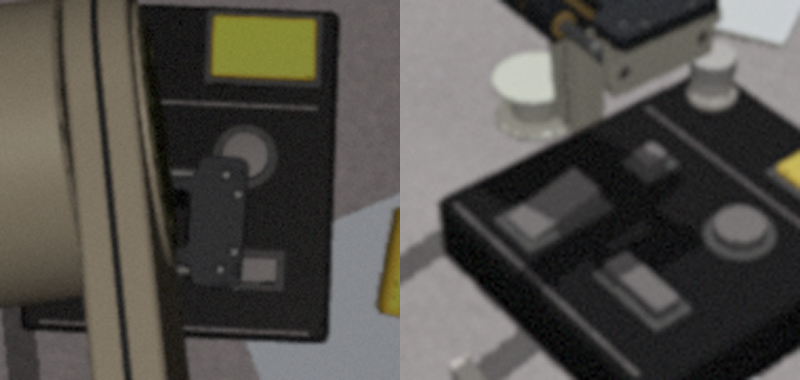

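The side view shows the shut fingertips at (580,130), right above the raised rear end of the rocker (580,180). I'm pressing.

Request:
arm_command([
  {"dx": 0, "dy": 0, "dz": -0.015, "ax": 0, "ay": 0, "az": 0, "fingers": 0},
  {"dx": 0, "dy": 0, "dz": -0.03, "ax": 0, "ay": 0, "az": 0, "fingers": 0},
  {"dx": 0, "dy": 0, "dz": -0.038, "ax": 0, "ay": 0, "az": 0, "fingers": 0},
  {"dx": 0, "dy": 0, "dz": -0.041, "ax": 0, "ay": 0, "az": 0, "fingers": 0},
  {"dx": 0, "dy": 0, "dz": -0.044, "ax": 0, "ay": 0, "az": 0, "fingers": 0},
  {"dx": 0, "dy": 0, "dz": -0.047, "ax": 0, "ay": 0, "az": 0, "fingers": 0},
  {"dx": 0, "dy": 0, "dz": -0.049, "ax": 0, "ay": 0, "az": 0, "fingers": 0},
  {"dx": 0, "dy": 0, "dz": -0.049, "ax": 0, "ay": 0, "az": 0, "fingers": 0},
])

```text
clock: 3.7
tcp_pos: [0.5075, 0.1271, 0.0737]
eef_rot: [0.029, 1.0, 0.0, 0.0]
force: [0.0, 1.0, 2.3]
grip_width: 0.0004
gripper_force: 1.1
```

Request:
arm_command([
  {"dx": 0, "dy": 0, "dz": -0.001, "ax": 0, "ay": 0, "az": 0, "fingers": 0},
  {"dx": 0, "dy": 0, "dz": -0.002, "ax": 0, "ay": 0, "az": 0, "fingers": 0},
  {"dx": 0, "dy": 0, "dz": -0.002, "ax": 0, "ay": 0, "az": 0, "fingers": 0},
])

```text
clock: 4.08
tcp_pos: [0.5076, 0.1271, 0.072]
eef_rot: [0.029, 1.0, 0.0, 0.0]
force: [-2.1, 0.8, 6.4]
grip_width: 0.0003
gripper_force: 2.8
```

Request:
arm_command([
  {"dx": 0, "dy": 0, "dz": -0.001, "ax": 0, "ay": 0, "az": 0, "fingers": 0},
  {"dx": 0, "dy": 0, "dz": -0.002, "ax": 0, "ay": 0, "az": 0, "fingers": 0},
  {"dx": 0, "dy": 0, "dz": -0.002, "ax": 0, "ay": 0, "az": 0, "fingers": 0},
])

```text
clock: 4.45
tcp_pos: [0.5082, 0.1272, 0.0715]
eef_rot: [0.029, 1.0, 0.0, 0.001]
force: [-6.7, -1.9, 17.4]
grip_width: 0.0006
gripper_force: 7.8
```

The hard stop is reached: 17 N, with the tip about 7.5 mm above the deck. I'm lifting and moving above the bar.

Request:
arm_command([
  {"dx": 0, "dy": 0, "dz": 0.02, "ax": 0, "ay": 0, "az": 0, "fingers": 0},
  {"dx": 0, "dy": 0, "dz": 0.05, "ax": 0, "ay": 0, "az": 0, "fingers": 0},
  {"dx": -0.012, "dy": -0.045, "dz": 0.05, "ax": 0, "ay": 0, "az": 0, "fingers": 0},
  {"dx": -0.025, "dy": -0.0885, "dz": 0.05, "ax": 0, "ay": 0, "az": 0, "fingers": 0},
  {"dx": -0.025, "dy": -0.0885, "dz": 0.05, "ax": 0, "ay": 0, "az": 0, "fingers": 0},
  {"dx": -0.025, "dy": -0.0885, "dz": 0.05, "ax": 0, "ay": 0, "az": 0, "fingers": 0},
])

```text
clock: 5.2
tcp_pos: [0.4826, 0.0387, 0.1195]
eef_rot: [0.029, 1.0, 0.0, 0.0]
force: [0.2, 0.2, -0.1]
grip_width: 0.0003
gripper_force: 0.0
```

```bash
python3 - <<'E'
from h import *
p=eyes.camera("side");q=eyes.camera("top");o=status.get_obs();print(o["clock"],o["tcp_pos"],o["force"])
cv2.imwrite("pics/f.png",np.hstack([cv2.resize(q["image"][170:350,210:400,::-1],(400,380),interpolation=2),cv2.resize(p["image"][180:310,220:360,::-1],(400,380),interpolation=2)]))
E
```

```text
5.3 [0.48261112 0.03928465 0.11950352] [-0.4012516   0.37698458  0.08711347]
```

View pics/f.png

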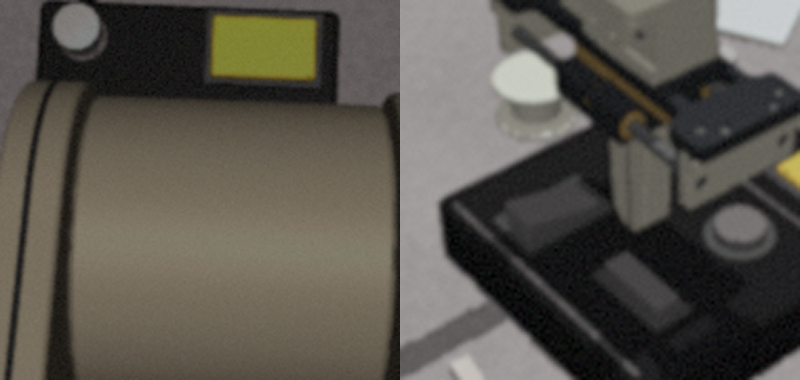

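The rocker now lies tipped the other way (550,215 in the side view), and the fingers (640,225) hang over the bar. I'm pressing the bar.

Request:
arm_command([
  {"dx": 0, "dy": 0, "dz": -0.02, "ax": 0, "ay": 0, "az": 0, "fingers": 0},
  {"dx": 0, "dy": 0, "dz": -0.036, "ax": 0, "ay": 0, "az": 0, "fingers": 0},
  {"dx": 0, "dy": 0, "dz": -0.042, "ax": 0, "ay": 0, "az": 0, "fingers": 0},
  {"dx": 0, "dy": 0, "dz": -0.045, "ax": 0, "ay": 0, "az": 0, "fingers": 0},
  {"dx": 0, "dy": 0, "dz": -0.048, "ax": 0, "ay": 0, "az": 0, "fingers": 0},
  {"dx": 0, "dy": 0, "dz": -0.051, "ax": 0, "ay": 0, "az": 0, "fingers": 0},
  {"dx": 0, "dy": 0, "dz": -0.052, "ax": 0, "ay": 0, "az": 0, "fingers": 0},
  {"dx": 0, "dy": 0, "dz": -0.052, "ax": 0, "ay": 0, "az": 0, "fingers": 0},
])

```text
clock: 6.3
tcp_pos: [0.4828, 0.0387, 0.0682]
eef_rot: [0.029, 1.0, 0.0, 0.0]
force: [-2.7, 1.0, 5.7]
grip_width: 0.0001
gripper_force: 2.5
```

Request:
arm_command([
  {"dx": 0, "dy": 0, "dz": -0.001, "ax": 0, "ay": 0, "az": 0, "fingers": 0},
  {"dx": 0, "dy": 0, "dz": -0.002, "ax": 0, "ay": 0, "az": 0, "fingers": 0},
  {"dx": 0, "dy": 0, "dz": -0.002, "ax": 0, "ay": 0, "az": 0, "fingers": 0},
])

```text
clock: 6.68
tcp_pos: [0.483, 0.0387, 0.0678]
eef_rot: [0.029, 1.0, 0.0, 0.0]
force: [-11.0, 2.0, 22.9]
grip_width: 0.0003
gripper_force: 11.0
```

The bar is home: 23 N, with the tip 3.8 mm above the deck. Next is the round key.

Request:
arm_command([
  {"dx": 0, "dy": 0, "dz": 0.02, "ax": 0, "ay": 0, "az": 0, "fingers": 0},
  {"dx": 0, "dy": 0, "dz": 0.05, "ax": 0, "ay": 0, "az": 0, "fingers": 0},
  {"dx": 0.04, "dy": -0.0025, "dz": 0.05, "ax": 0, "ay": 0, "az": 0, "fingers": 0},
  {"dx": 0.078, "dy": -0.0045, "dz": 0.05, "ax": 0, "ay": 0, "az": 0, "fingers": 0},
  {"dx": 0.078, "dy": -0.0045, "dz": 0.05, "ax": 0, "ay": 0, "az": 0, "fingers": 0},
  {"dx": 0.078, "dy": -0.0045, "dz": 0.05, "ax": 0, "ay": 0, "az": 0, "fingers": 0},
])

```text
clock: 7.42
tcp_pos: [0.5599, 0.034, 0.1152]
eef_rot: [0.029, 1.0, -0.0, -0.0]
force: [0.1, 0.6, -0.5]
grip_width: 0.0012
gripper_force: 0.0
```

```bash
python3 - <<'E'
from h import *
p=eyes.camera("side");o=status.get_obs();print(o["clock"],o["tcp_pos"],o["force"])
cv2.imwrite("pics/g.png",cv2.resize(p["image"][170:320,220:410,::-1],None,fx=4,fy=4,interpolation=2))
E
```

```text
7.475 [0.55963976 0.03402407 0.11532266] [ 0.21967156 -0.19241877 -0.68485815]
```

View pics/g.png

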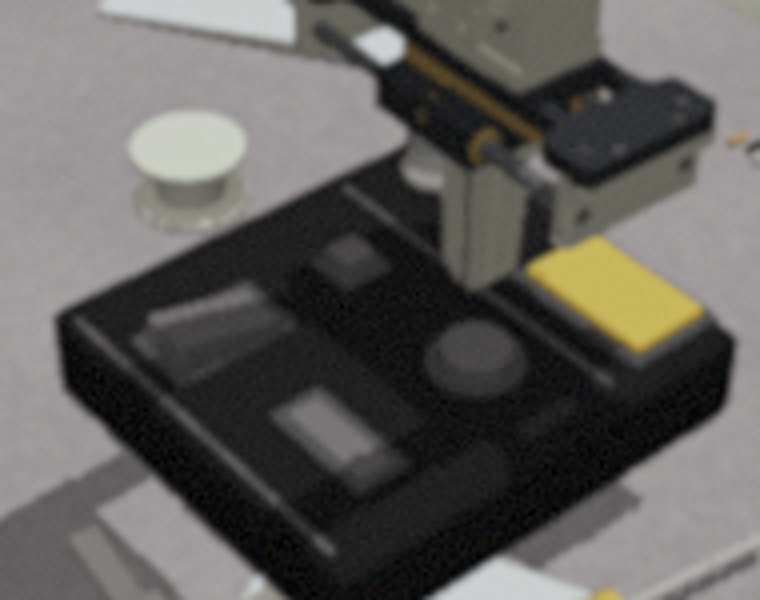

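The rocker's front is up (150,320), the bar is sunk (330,430), and the fingertips (480,280) are above the round key (475,355). I'm pressing the round key.

Request:
arm_command([
  {"dx": 0, "dy": 0, "dz": -0.02, "ax": 0, "ay": 0, "az": 0, "fingers": 0},
  {"dx": 0, "dy": 0, "dz": -0.032, "ax": 0, "ay": 0, "az": 0, "fingers": 0},
  {"dx": 0, "dy": 0, "dz": -0.038, "ax": 0, "ay": 0, "az": 0, "fingers": 0},
  {"dx": 0, "dy": 0, "dz": -0.041, "ax": 0, "ay": 0, "az": 0, "fingers": 0},
  {"dx": 0, "dy": 0, "dz": -0.044, "ax": 0, "ay": 0, "az": 0, "fingers": 0},
  {"dx": 0, "dy": 0, "dz": -0.047, "ax": 0, "ay": 0, "az": 0, "fingers": 0},
  {"dx": 0, "dy": 0, "dz": -0.048, "ax": 0, "ay": 0, "az": 0, "fingers": 0},
  {"dx": 0, "dy": 0, "dz": -0.048, "ax": 0, "ay": 0, "az": 0, "fingers": 0},
])

```text
clock: 8.48
tcp_pos: [0.5607, 0.0341, 0.0683]
eef_rot: [0.029, 1.0, 0.0, 0.0]
force: [-3.3, 0.5, 4.6]
grip_width: 0.0003
gripper_force: 2.5
```

Request:
arm_command([
  {"dx": 0, "dy": 0, "dz": -0.001, "ax": 0, "ay": 0, "az": 0, "fingers": 0},
  {"dx": 0, "dy": 0, "dz": -0.0015, "ax": 0, "ay": 0, "az": 0, "fingers": 0},
  {"dx": 0, "dy": 0, "dz": -0.0015, "ax": 0, "ay": 0, "az": 0, "fingers": 0},
])

```text
clock: 8.85
tcp_pos: [0.5608, 0.0341, 0.068]
eef_rot: [0.029, 1.0, -0.0, 0.0]
force: [-9.7, -0.0, 17.0]
grip_width: 0.0006
gripper_force: 8.0
```

It's home. I'm lifting and retreating clear for a final check.

Request:
arm_command([
  {"dx": 0, "dy": 0, "dz": 0.02, "ax": 0, "ay": 0, "az": 0, "fingers": 0},
  {"dx": 0, "dy": 0, "dz": 0.08, "ax": 0, "ay": 0, "az": 0, "fingers": 0},
  {"dx": -0.02, "dy": 0, "dz": 0.14, "ax": 0, "ay": 0, "az": 0, "fingers": 0},
  {"dx": -0.05, "dy": 0.05, "dz": 0.16, "ax": 0, "ay": 0, "az": 0, "fingers": 0},
  {"dx": -0.09, "dy": 0.1, "dz": 0.16, "ax": 0, "ay": 0, "az": 0, "fingers": 0},
  {"dx": -0.12, "dy": 0.15, "dz": 0.16, "ax": 0, "ay": 0, "az": 0, "fingers": 0},
  {"dx": -0.15, "dy": 0.2, "dz": 0.16, "ax": 0, "ay": 0, "az": 0, "fingers": 0},
  {"dx": -0.18, "dy": 0.25, "dz": 0.16, "ax": 0, "ay": 0, "az": 0, "fingers": 0},
  {"dx": -0.22, "dy": 0.3, "dz": 0.16, "ax": 0, "ay": 0, "az": 0, "fingers": 0},
  {"dx": -0.25, "dy": 0.35, "dz": 0.16, "ax": 0, "ay": 0, "az": 0, "fingers": 0},
  {"dx": -0.28, "dy": 0.4, "dz": 0.16, "ax": 0, "ay": 0, "az": 0, "fingers": 0},
  {"dx": -0.28, "dy": 0.45, "dz": 0.16, "ax": 0, "ay": 0, "az": 0, "fingers": 0},
  {"dx": -0.28, "dy": 0.45, "dz": 0.16, "ax": 0, "ay": 0, "az": 0, "fingers": 0},
])

```text
clock: 10.48
tcp_pos: [0.2794, 0.4866, 0.2258]
eef_rot: [0.027, 1.0, 0.0, -0.0]
force: [0.3, 0.1, -0.2]
grip_width: 0.0004
gripper_force: 0.0
```

```bash
python3 look.py z | grep -E "tri|^[0-9]|top "; python3 -c "
import cv2
cv2.imwrite('pics/z1.png',cv2.resize(cv2.imread('pics/z_side.png')[180:340,220:440],None,fx=3.5,fy=3.5,interpolation=2))"
```

```text
top [0.4747 0.0375 0.8168]
console top [297.4 254.7] 0.81 [0.5484 0.0804 0.    ]
console top [265.6 277.7] 0.22 [0.5109 0.1307 0.    ]
   tri [ 0.5506  0.0793 -0.0059] [np.float64(0.0022011404081267293), np.float64(0.0022011404081266357)]
rocker_press top [266.  282.8] 0.85 [0.5005 0.1223 0.067 ]
   tri [0.5055 0.1201 0.0525] [np.float64(0.005937631301324303), np.float64(0.0059376313013244)]
bar_top top [322.9 295.4] 0.78 [0.4831 0.0387 0.062 ]
bar_top side [302.7 278.8] 0.52 [0.4713 0.0293 0.062 ]
   tri [0.4821 0.0397 0.0475] [np.float64(0.0015992394800205833), np.float64(0.0015992394800205887)]
round_top top [327.4 244.5] 0.82 [0.5585 0.0328 0.062 ]
round_top side [337.2 258.3] 0.61 [0.5514 0.0283 0.062 ]
round_top side [284.1 246. ] 0.47 [0.5016 0.1171 0.062 ]
   tri [0.5584 0.0335 0.0544] [np.float64(0.0012010746950324644), np.float64(0.0012010746950323827)]
square_top top [266.4 235.8] 0.58 [0.5706 0.1238 0.062 ]
square_top side [308.5 230.8] 0.66 [0.5645 0.1212 0.062 ]
   tri [0.5701 0.1254 0.0566] [np.float64(0.0014913733145479557), np.float64(0.0014913733145479277)]
tin top [247.8 189.7] 0.82 [0.6428 0.1553 0.05  ]
   tri [0.6491 0.1536 0.0389] [np.float64(0.00506868545303417), np.float64(0.005068685453033999)]
spool top [176.5 237.9] 0.9 [0.5735 0.2764 0.    ]
spool top [267.4 280.8] 0.48 [0.506  0.1277 0.    ]
   tri [ 0.5767  0.2742 -0.0013] [np.float64(0.003967659414221719), np.float64(0.0039676594142216545)]
clip top [304.9 357.8] 0.76 [0.3859 0.066  0.    ]
   tri [ 0.3844  0.067  -0.0026] [np.float64(0.001542449399323527), np.float64(0.0015424493993235282)]
screwdriver top [404.6 270.9] 0.95 [ 0.5243 -0.091   0.    ]
   tri [ 0.4784 -0.0346  0.2105] [np.float64(0.04009734571308769), np.float64(0.040097345713087665)]
11.475 [0.2803 0.4841 0.2261] [ 0.0288  0.9996 -0.     -0.    ] 0.0002732817340296247
```

View pics/z1.png

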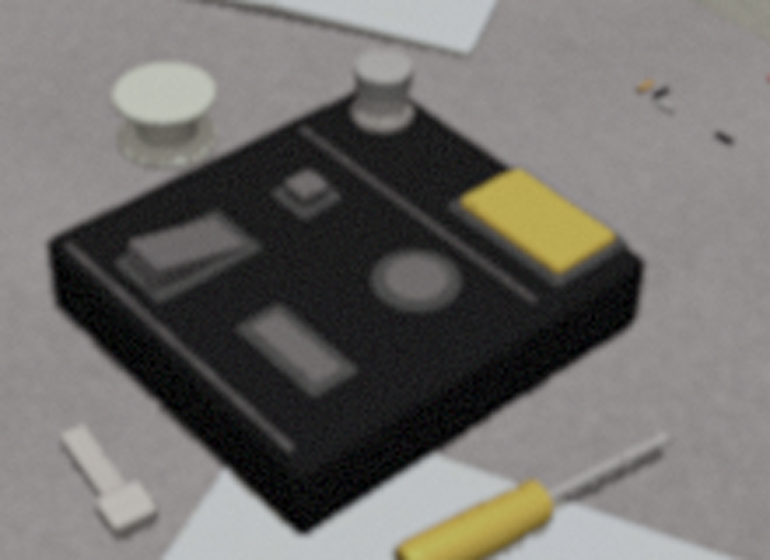

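The rocker is tipped with its front up (190,245). The bar (300,350) and round key (415,280) are flush, the square key (307,185) is still out, and the loose things look unmoved.

```bash
python3 -c "
from cell import r
print(r.sign_off())"
```

```text
the job is handed in; nothing more can be done
None
```

The rocker was tipped fully on, then the bar key and then the round key were pressed fully home; the square key and the loose things look untouched in the final picture, and the job was handed in at about 11.5 s.

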